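# Rock the right stamping die out of its holder

## Task

One notebook lies on the green cutting mat: take hold of the stamping die whose handle has that notebook's colour, and rock it side to side, toward one wooden cheek and then the other while its foot stays down in the holder, until both stiff cheeks have given way. Then lift it straight up and finish while still holding it, upright and still, above its own holder and just clear: its foot about 2 cm above the top of the cheeks. Leave the other die, the notebooks, the glue jar and the brush as they are.

Things in the scene. Friction and masses are not known exactly. Their poses are not given: they have to be found in the camera images.
- red_grip (a point): Centre of the red plastic handle, 22 x 22 mm square and 46 mm tall, on top of the red stamping die (loose, about 0.42 kg, 110 mm tall). It lies 87 mm above the die's underside; the die's z runs up the handle, and its axes match its holder's at the start.
- red_foot (a point): Centre of the red die's underside, 87 mm below the handle's centre along the die's z. It starts 8 mm above the bench.
- red_die: The same red die, origin at the centre of its underside. From there up: brass foot 28 (x) x 14 (y) x 10 mm; brass block 30 (x) x 40 (y) mm from 10 to 44 mm, whose top forms a shoulder at each side; steel neck 16 x 16 mm up to 65 mm; then the handle.
- red_chase: The red die's holder, bolted down: steel base 64 (x) x 112 (y) x 8 mm, two grey guide walls across x (48 mm high, 1 mm clear of the die) and two beech cheeks, at +y (left) and -y (right). Origin at the centre of its underside, z up. The die stands on the base, its foot in a slot 17 mm wide and 6 mm deep, and can tip along y about either long edge of the foot.
- red_chase_top (a point): Centre of the red holder, level with the top of its cheeks, 62 mm above the bench. Each cheek lies against the die (0.4 mm gap), and its steel lip reaches 3 mm over the die's shoulder, 3 mm above it, so a straight pull does not free it.
- red_left (a joint): How far (m) the left cheek of the red holder has been pushed outward (+y): 0 at the start, 0.010 at its stop. It moves stiffly (about 9 N) and stays where pushed. Tipping the die about its foot toward that side by 9 degrees pushes it some 5 mm; past about 0.0035 its lip no longer catches the upright die.
- red_right (a joint): How far (m) the right cheek of the red holder has been pushed outward (-y): 0 at the start, 0.010 at its stop. It moves stiffly (about 9 N) and stays where pushed. Tipping the die about its foot toward that side by 9 degrees pushes it some 5 mm; past about 0.0035 its lip no longer catches the upright die.
- red_book_mid (a point): Centre of the red notebook (75 x 105 x 14 mm, 0.14 kg, black elastic band), which lies on either the green mat or the cork pad.
- blue_grip (a point): Centre of the blue plastic handle, 22 x 22 mm square and 46 mm tall, on top of the blue stamping die (loose, about 0.42 kg, 110 mm tall). It lies 87 mm above the die's underside; the die's z runs up the handle, and its axes match its holder's at the start.
- blue_foot (a point): Centre of the blue die's underside, 87 mm below the handle's centre along the die's z. It starts 8 mm above the bench.
- blue_die: The same blue die, origin at the centre of its underside. From there up: brass foot 28 (x) x 14 (y) x 10 mm; brass block 30 (x) x 40 (y) mm from 10 to 44 mm, whose top forms a shoulder at each side; steel neck 16 x 16 mm up to 65 mm; then the handle.
- blue_chase: The blue die's holder, bolted down: steel base 64 (x) x 112 (y) x 8 mm, two grey guide walls across x (48 mm high, 1 mm clear of the die) and two beech cheeks, at +y (left) and -y (right). Origin at the centre of its underside, z up. The die stands on the base, its foot in a slot 17 mm wide and 6 mm deep, and can tip along y about either long edge of the foot.
- blue_chase_top (a point): Centre of the blue holder, level with the top of its cheeks, 62 mm above the bench. Each cheek lies against the die (0.4 mm gap), and its steel lip reaches 3 mm over the die's shoulder, 3 mm above it, so a straight pull does not free it.
- blue_left (a joint): How far (m) the left cheek of the blue holder has been pushed outward (+y): 0 at the start, 0.010 at its stop. It moves stiffly (about 9 N) and stays where pushed. Tipping the die about its foot toward that side by 9 degrees pushes it some 5 mm; past about 0.0035 its lip no longer catches the upright die.
- blue_right (a joint): How far (m) the right cheek of the blue holder has been pushed outward (-y): 0 at the start, 0.010 at its stop. It moves stiffly (about 9 N) and stays where pushed. Tipping the die about its foot toward that side by 9 degrees pushes it some 5 mm; past about 0.0035 its lip no longer catches the upright die.
- blue_book_mid (a point): Centre of the blue notebook (75 x 105 x 14 mm, 0.14 kg, black elastic band), which lies on either the green mat or the cork pad.
- mat_top (a point): Centre of the top of the green cutting mat, 120 x 140 x 3 mm, fixed to the bench.
- cork_top (a point): Centre of the top of the cork pad, 120 x 140 x 3 mm, fixed to the bench.
- glue_jar: Closed glue jar, 56 mm across, 65 mm high; origin at the centre of its underside. Leave it alone.
- brush_grip (a point): Handle of a brush 160 mm long that lies on the bench. Leave it alone.
Things that resemble listed ones, but are neither listed nor needed, are in the scene too. What is shaped like the red_die but pink or turquoise is not meant.

How it is judged (in metres and radians):
On the way, in this order (a step that is already met when the one before it is completed fails the run):
1. the die of the colour on the mat is rocked to one side, its foot still down in its holder, and the cheek there gives way (((horizontal distance between red_book_mid and mat_top below 0.05 m and angle between red_foot's own z axis and vertical above 0.06 rad and z of red_foot in the frame of red_chase_top below -0.042 m and value of joint any of red_left, red_right above 0.0035 m) or (horizontal distance between blue_book_mid and mat_top below 0.05 m and angle between blue_foot's own z axis and vertical above 0.06 rad and z of blue_foot in the frame of blue_chase_top below -0.042 m and value of joint any of blue_left, blue_right above 0.0035 m))), for 0.05 s.
2. it is rocked to the other side, its foot still down, and that cheek has given way too (((horizontal distance between red_book_mid and mat_top below 0.05 m and angle between red_foot's own z axis and vertical above 0.06 rad and z of red_foot in the frame of red_chase_top below -0.042 m and value of joint each of red_left, red_right above 0.0035 m) or (horizontal distance between blue_book_mid and mat_top below 0.05 m and angle between blue_foot's own z axis and vertical above 0.06 rad and z of blue_foot in the frame of blue_chase_top below -0.042 m and value of joint each of blue_left, blue_right above 0.0035 m))), for 0.05 s.
3. it is lifted straight out and held just clear above its holder (((horizontal distance between red_book_mid and mat_top below 0.05 m and z of red_foot in the frame of red_chase_top between 0.004 and 0.045 m and horizontal distance between red_foot and red_chase_top below 0.025 m and angle between red_foot's own z axis and vertical below 0.15 rad and contact force between the fingers and red_die above 1 N and contact force between red_die and red_chase below 0.2 N) or (horizontal distance between blue_book_mid and mat_top below 0.05 m and z of blue_foot in the frame of blue_chase_top between 0.004 and 0.045 m and horizontal distance between blue_foot and blue_chase_top below 0.025 m and angle between blue_foot's own z axis and vertical below 0.15 rad and contact force between the fingers and blue_die above 1 N and contact force between blue_die and blue_chase below 0.2 N))), for 0.2 s.
At the end, for the whole second after the job is handed in: The matching die is in the fingers, still, clear of its holder, within 9 degrees of upright, foot 4 to 45 mm above the cheek tops and within 25 mm of the holder's centre line; both its cheeks pushed out 3 mm or more; the other die within 8 mm of its place (((horizontal distance between red_book_mid and mat_top below 0.05 m and z of red_foot in the frame of red_chase_top between 0.004 and 0.045 m and horizontal distance between red_foot and red_chase_top below 0.025 m and angle between red_foot's own z axis and vertical below 0.15 rad and contact force between the fingers and red_die above 1 N and contact force between red_die and red_chase below 0.2 N and linear speed of red_die below 0.02 m/s and value of joint each of red_left, red_right above 0.003 m and distance of blue_grip from where it was at the start of the episode below 0.008 m) or (horizontal distance between blue_book_mid and mat_top below 0.05 m and z of blue_foot in the frame of blue_chase_top between 0.004 and 0.045 m and horizontal distance between blue_foot and blue_chase_top below 0.025 m and angle between blue_foot's own z axis and vertical below 0.15 rad and contact force between the fingers and blue_die above 1 N and contact force between blue_die and blue_chase below 0.2 N and linear speed of blue_die below 0.02 m/s and value of joint each of blue_left, blue_right above 0.003 m and distance of red_grip from where it was at the start of the episode below 0.008 m))); the arm keeps its last pose, push and grip.
It fails at once if the die of the other colour is moved by more than 8 mm ((horizontal distance between red_book_mid and mat_top below 0.05 m and distance of blue_grip from where it was at the start of the episode above 0.008 m) or (horizontal distance between blue_book_mid and mat_top below 0.05 m and distance of red_grip from where it was at the start of the episode above 0.008 m)).
It fails at once if the red book is moved by more than 15 mm (distance of red_book_mid from where it was at the start of the episode above 0.015 m).
It fails at once if the blue book is moved by more than 15 mm (distance of blue_book_mid from where it was at the start of the episode above 0.015 m).
It fails at once if the glue jar is moved by more than 20 mm (distance of glue_jar from where it was at the start of the episode above 0.02 m).
It fails at once if the brush is moved by more than 20 mm (distance of brush_grip from where it was at the start of the episode above 0.02 m).
It also fails if it takes over 53 s, if anything falls off the work surface, if the arm or the gripper's body presses on something with over 40 N, if the wrist force passes 120 N, or if a joint passes its speed limit or range.

## Robot

A 7-joint arm with a two-finger parallel gripper is mounted at the origin on the work surface. World frame = base frame: x ahead of the robot, y to its left, z up, the work surface at z = 0. Lengths are in mm, angles in rad, forces in N, time in s.
With the tool pointing down it reaches from about 400 to 875 mm from the base axis. Payload 19.3 kg.
Tool frame: the origin (TCP) lies at the very end of the fingers, on their centre line; the grasp point (between the pads) lies 19 mm behind it (grip_point_offset is the z of the grasp point in the tool frame, in mm); z points along the fingers, y is the line along which they close (so a half turn about z gives the same grasp; the last joint's range is limited). The gripper opens to 85 mm and grips with 20 to 120 N. Pads are 22 mm wide; open, the fingers measure 114 mm over their backs; the gripper's body (76 mm by 85 mm) begins 54 mm behind the grasp point. The pads swing forward as they close: fully open they stand 13 mm farther back than shut.
Start: joints at [1.031, 0.521, -0.036, 1.599, 0.021, 1.021, -0.113], TCP at [282.915, -557.292, 231.291] pointing down, gripper open.
Joint ranges: [-2.91, 2.91], [-0.3, 2.13], [-1.5, 1.42], [0.17, 2.43], [-1.26, 4.41], [0.16, 1.93], [-2.52, 2.52]. Speed limits (rad/s): [1.89, 1.89, 2.39, 2.39, 3.01, 3.01, 3.01].

## Interface

Orientations are given as a 3x3 rotation matrix whose columns are the frame's x, y, z axes.
In Python, from workcell import movep, movel, goto_joints, open_gripper, clamp, wait, inverse_kinematics, read_state, camera, PlanningError, finish_job, grip_point_offset gives the robot as it stands. Calls block until the motion is done:
- movep(position, orientation): joint-space move of the TCP to a pose.
- movel(position, frame=None, max_speed=150, guard=None): straight line of the TCP; frame=None keeps the orientation; max_speed is the mean speed in mm/s. With guard (N) it stops when the force on the tool has changed by that much, and returns True; else False.
- goto_joints(angles): joint-space move.
- open_gripper() and clamp(): open the fingers fully, or close them until they stop; the grip force is fixed at half the most.
- wait(seconds).
- inverse_kinematics(position, orientation): joint angles nearest the present ones, or None.
- read_state(): the state.
- camera(name): name is "scene" or "top" or "wrist"; returns a dict with "image" (400x640x3 uint8, blue, green, red), "range_z" (400x640 float32, mm along the optical axis (not along the pixel's ray), 0 where there is no reading), "fx", "fy", "cx", "cy" (pixels), "cam_to_world" (4x4, takes a point from camera to world coordinates). Camera axes: x right, y up, looking along -z (the intrinsics and any distortion apply to the point x, -y, -z); pixel columns grow to the right and rows downward; lengths in mm; the calibration is good to about 2 mm. A picture is of the moment at which its call begins.
A pose or a line that the arm cannot do raises PlanningError and nothing moves.
- finish_job(): hands the job in; it is judged then, once.
The state is a dict: "time": time; "qpos": joint angles; "qvel": joint speeds; "joint_efforts": joint torques, N m; "eef_pos": TCP position; "tool_rot": TCP orientation; "ft_force": force on the tool from outside, world axes, zero at the start; "torque": the same for the moment, N m; "finger_gap": finger opening in mm; "gripper_force": force on a finger pad.
Only numpy, scipy, OpenCV 4.12 (cv2) and the standard library are available. Lean on these libraries where they do the work, as an engineer would, in place of code of your own. Each camera call takes 0.05 s, during which the arm holds its last target. There are 200 camera calls.

## Working session

There is one attempt and no reset: what is moved stays moved. The work goes in short steps, each a Python script; the robot and the scene stay as the last script left them, time stands still between calls to the robot, and variables do not carry over. Pictures are saved under pics/ and viewed, at most 10 in all, crops included, and the job is handed in when it is done.

```bash
mkdir -p pics; python3 - <<'E'
from workcell import *
import cv2,numpy as np
for n in("top","scene"):
    c=camera(n);cv2.imwrite(f"pics/{n}1.png",c["image"]);np.savez(f"pics/{n}1.npz",**{k:np.array(v) for k,v in c.items()})
    print(n,c["fx"],c["cx"],c["cy"],c["cam_to_world"].round(3).tolist(),c.keys())
print(read_state(),grip_point_offset)
E
```

```text
top 362.2116393134405 312.55647349182243 205.760204827993 [[0.02, 0.989, -0.145, 438.46], [-1.0, 0.022, 0.011, -33.756], [0.014, 0.145, 0.989, 960.793], [0.0, 0.0, 0.0, 1.0]] dict_keys(['image', 'range_z', 'fx', 'fy', 'cx', 'cy', 'cam_to_world'])
scene 468.20072956994824 318.23984863845794 197.6208986540246 [[-0.14, -0.546, 0.826, 1549.142], [0.99, -0.078, 0.117, 115.978], [0.0, 0.834, 0.552, 741.812], [0.0, 0.0, 0.0, 1.0]] dict_keys(['image', 'range_z', 'fx', 'fy', 'cx', 'cy', 'cam_to_world'])
{'time': 0.1, 'qpos': array([ 1.03078772,  0.52193093, -0.03633349,  1.59993119,  0.02117557,
        1.02110251, -0.11280016]), 'qvel': array([ 6.91423091e-04, -1.65644407e-03, -1.20833330e-03, -1.11792268e-03,
       -5.80852449e-05,  9.10726781e-04,  2.99127541e-04]), 'joint_efforts': array([ 4.85700031e-03, -9.28489995e+01,  1.98449515e+00, -3.70530760e+01,
        1.81639614e-02,  5.40823050e-03,  5.71262376e-05]), 'eef_pos': array([ 282.79421882, -557.03328445,  230.80494023]), 'tool_rot': array([[ 8.91663550e-01,  4.52698439e-01, -4.86975688e-04],
       [ 4.52698699e-01, -8.91663136e-01,  8.59885178e-04],
       [-4.49495913e-05, -9.87181530e-04, -9.99999512e-01]]), 'ft_force': array([ 1.17012505, -0.39992806,  0.10888404]), 'torque': array([-0.03047803, -0.01104734,  0.00965301]), 'gripper_force': 0.0, 'finger_gap': 85.32386801752729} -18.700000000000003
```

View pics/top1.png

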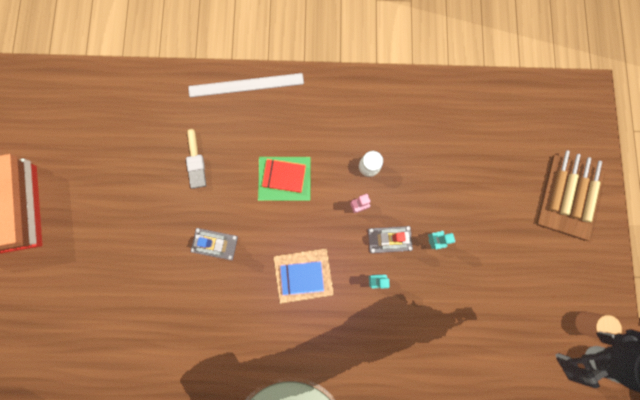

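View pics/scene1.png

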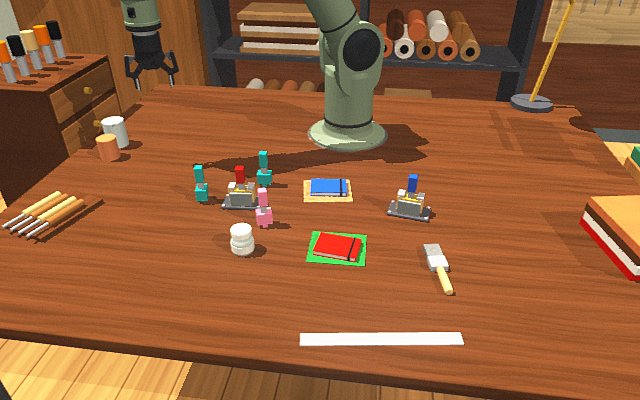

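The red notebook, at top pixel (285,176), lies on the green mat, so the red die is the target. Its handle is at about (400,238) and its holder at (390,240). Turquoise decoys stand at (441,240) and (380,282), with a pink one at (361,203).

```bash
cat > h.py <<'E'
import cv2,numpy as np
def world(c,u,v,z=None,d=None):
    u=np.asarray(u,float);v=np.asarray(v,float)
    r=np.stack([(u-c["cx"])/c["fx"],-(v-c["cy"])/c["fy"],-np.ones_like(u)],-1)
    T=np.asarray(c["cam_to_world"]);R=r@T[:3,:3].T
    if d is None: d=(z-T[2,3])/R[...,2]
    return T[:3,3]+R*np.asarray(d)[...,None]
def blobs(c,lo,hi,minpx=12):
    h=cv2.cvtColor(c["image"],cv2.COLOR_BGR2HSV)
    m=cv2.inRange(h,lo,hi)
    if lo[0]==0: m|=cv2.inRange(h,(174,lo[1],lo[2]),(180,255,255))
    n,l,s,ce=cv2.connectedComponentsWithStats(m)
    for i in range(1,n):
        if s[i,4]>=minpx:
            v,u=np.where(l==i);P=world(c,u,v,d=c["range_z"][v,u]);yield u,v,P
E
python3 - <<'E'
from h import *
for n in("top","scene"):
    c=dict(np.load(f"pics/{n}1.npz"))
    for name,lo,hi in(("red",(0,170,90),(6,255,255)),("turq",(80,120,60),(95,255,255)),("pink",(160,60,120),(176,165,255)),("blue",(108,150,70),(125,255,255)),("green",(50,150,60),(72,255,255))):
        for u,v,P in blobs(c,lo,hi):
            if 150<u.mean()<500: print(n,name,len(u),u.mean().round(),v.mean().round(),np.percentile(P,[5,50,95],axis=0).round().tolist())
c=dict(np.load("pics/top1.npz"))
cv2.imwrite("pics/crop.png",cv2.resize(c["image"][190:300,340:470],None,fx=5,fy=5,interpolation=cv2.INTER_CUBIC))
E
```

```text
top red 114 267.0 173.0 [[630.0, 72.0, 14.0], [663.0, 80.0, 16.0], [693.0, 86.0, 19.0]]
top red 728 286.0 175.0 [[625.0, -11.0, 13.0], [657.0, 29.0, 16.0], [688.0, 63.0, 19.0]]
top turq 31 436.0 238.0 [[479.0, -367.0, 41.0], [500.0, -357.0, 44.0], [507.0, -353.0, 92.0]]
top turq 34 446.0 239.0 [[483.0, -375.0, 43.0], [494.0, -362.0, 108.0], [501.0, -356.0, 111.0]]
top turq 125 379.0 281.0 [[378.0, -219.0, 41.0], [390.0, -206.0, 106.0], [400.0, -196.0, 112.0]]
top pink 102 359.0 204.0 [[569.0, -182.0, 33.0], [577.0, -158.0, 45.0], [588.0, -148.0, 108.0]]
scene red 166 240.0 174.0 [[305.0, -316.0, -0.0], [504.0, -246.0, 98.0], [508.0, -236.0, 117.0]]
scene red 682 333.0 244.0 [[626.0, -11.0, 14.0], [662.0, 28.0, 16.0], [694.0, 65.0, 18.0]]
scene red 146 355.0 249.0 [[635.0, 72.0, 6.0], [671.0, 81.0, 16.0], [703.0, 90.0, 19.0]]
scene red 27 325.0 256.0 [[689.0, -17.0, 1.0], [693.0, 11.0, 4.0], [699.0, 43.0, 6.0]]
scene turq 130 263.0 159.0 [[385.0, -219.0, 67.0], [398.0, -208.0, 92.0], [402.0, -199.0, 110.0]]
scene turq 140 198.0 173.0 [[490.0, -372.0, 69.0], [504.0, -363.0, 92.0], [508.0, -353.0, 110.0]]
scene turq 194 264.0 178.0 [[380.0, -227.0, 7.0], [401.0, -208.0, 31.0], [406.0, -190.0, 44.0]]
scene turq 169 202.0 193.0 [[488.0, -375.0, 13.0], [512.0, -359.0, 33.0], [518.0, -347.0, 45.0]]
scene pink 127 262.0 199.0 [[586.0, -173.0, 66.0], [593.0, -162.0, 87.0], [598.0, -152.0, 107.0]]
scene pink 198 265.0 218.0 [[583.0, -177.0, 8.0], [597.0, -158.0, 29.0], [605.0, -143.0, 44.0]]
scene blue 112 412.0 184.0 [[480.0, 204.0, 76.0], [485.0, 213.0, 96.0], [489.0, 222.0, 116.0]]
scene blue 19 343.0 187.0 [[357.0, 16.0, 15.0], [402.0, 23.0, 16.0], [424.0, 36.0, 18.0]]
scene blue 24 328.0 192.0 [[424.0, -46.0, 13.0], [428.0, -16.0, 15.0], [435.0, 13.0, 18.0]]
scene green 644 336.0 252.0 [[599.0, -31.0, -0.0], [694.0, 38.0, 2.0], [714.0, 103.0, 4.0]]
```

View pics/crop.png

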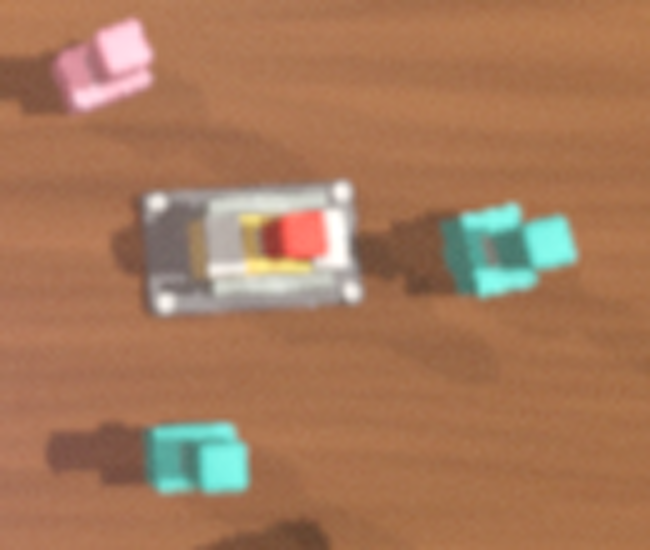

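The crop shows the red die in its holder. The four white corner bolts are near top pixels (371,231), (408,228), (410,248) and (373,250), which gives the yaw. The neighbours are about 118 mm away along -y and 105 mm away along -x. Next I hover over it and use the wrist camera.

```bash
python3 - <<'E'
from workcell import *
from h import *
c=dict(np.load("pics/top1.npz"))
b=world(c,[371.4,408.4,410.4,373],[230.6,228,248.2,250.4],z=10)
print(b.round(1))
ctr=b.mean(0); y=(b[0]+b[3]-b[1]-b[2])[:2]; yaw=np.arctan2(-y[0],y[1]); print(ctr.round(1),yaw, np.linalg.norm(y)/2, np.linalg.norm(b[0]-b[3]))
R=np.array([[np.cos(yaw),np.sin(yaw),0],[np.sin(yaw),-np.cos(yaw),0],[0,0,-1]])
movep([ctr[0],ctr[1],230],R)
s=read_state();print(s["time"],s["eef_pos"],s["qpos"].round(2))
c=camera("wrist");cv2.imwrite("pics/w1.png",c["image"]);np.savez("pics/w1.npz",**{k:np.array(v) for k,v in c.items()})
print(c["fx"],c["cam_to_world"].round(3))
for u,v,P in blobs(c,(0,170,90),(6,255,255),100): print(len(u),u.mean(),v.mean(),np.percentile(P,[3,50,97],axis=0).round(1).tolist())
E
```

```text
[[ 515.6 -200.9   10. ]
 [ 524.6 -298.8   10. ]
 [ 471.7 -303.1   10. ]
 [ 463.9 -204.9   10. ]]
[ 494.  -251.9   10. ] 0.08506824498322706 98.40288335622392 51.84142360948625
1.4833 [ 493.53861494 -253.04237988  229.99996771] [ 0.39  0.41 -0.03  1.79  0.02  0.94 -1.14]
280.3714045827429 [[ 8.30000e-02  9.49000e-01  3.03000e-01  5.71813e+02]
 [-9.97000e-01  7.90000e-02  2.60000e-02 -2.46298e+02]
 [ 1.00000e-03 -3.05000e-01  9.53000e-01  3.74299e+02]
 [ 0.00000e+00  0.00000e+00  0.00000e+00  1.00000e+00]]
416 23.63701923076923 15.891826923076923 [[630.0, 75.1, 15.8], [644.2, 82.5, 18.6], [659.1, 90.7, 20.2]]
3745 79.91668891855808 22.138317757009347 [[620.5, -16.5, 7.0], [643.7, 20.7, 18.6], [664.5, 67.5, 20.1]]
599 314.04507512520865 192.09849749582636 [[485.7, -260.3, 87.8], [499.2, -250.0, 119.1], [507.5, -240.5, 120.8]]
```

View pics/w1.png

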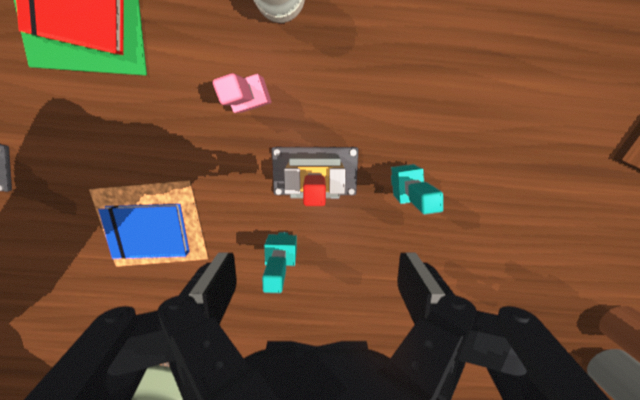

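The wrist view shows the red handle at (314,192). The bolts are near (276,153), (353,153), (356,190) and (278,190), and the open fingers are clear of the decoys. I'll now refine the handle centre and yaw.

```bash
python3 - <<'E'
from h import *
c=dict(np.load("pics/w1.npz"))
for u,v,P in blobs(c,(0,170,90),(6,255,255),100):
    if u.mean()>300 :
        t=P[:,2]>115; r=cv2.minAreaRect(np.stack([u[t],v[t]],1).astype(np.float32)); print("rect px",r)
        q=cv2.boxPoints(r);W=world(c,q[:,0],q[:,1],z=118);print(W.round(1),W.mean(0))
        print("range top mean",P[t].mean(0), np.ptp(P[t],axis=0), cv2.minAreaRect(P[t][:,:2].astype(np.float32)))
h=cv2.cvtColor(c["image"],cv2.COLOR_BGR2GRAY)
B=[]
for x,y in((276,153),(353,153),(356,190),(278,190)):
    w=h[y-6:y+7,x-6:x+7].astype(float); w=np.clip(w-w.max()*.8,0,None); yy,xx=np.mgrid[y-6:y+7,x-6:x+7]
    B.append(((w*xx).sum()/w.sum(),(w*yy).sum()/w.sum()))
B=np.array(B);print(B.round(1));b=world(c,B[:,0],B[:,1],z=10);print(b.round(1),b.mean(0))
for p,q in((0,1),(3,2)): y=b[p]-b[q];print(np.linalg.norm(y),np.arctan2(-y[0],y[1]))
for p,q in((0,3),(1,2)): y=b[p]-b[q];print(np.linalg.norm(y),np.arctan2(y[1],y[0]))
E
```

```text
rect px ((314.0, 194.0), (22.0, 22.0), 90.0)
[[ 506.7 -239.1  118. ]
 [ 508.4 -259.8  118. ]
 [ 486.6 -261.8  118. ]
 [ 484.9 -240.6  118. ]] [ 496.6316675  -250.32466537  118.        ]
range top mean [ 497.8435456  -250.36651446  121.72632086] [ 86.95006125  22.20105804 259.22246595] ((528.4791870117188, -247.4867401123047), (86.54625701904297, 21.22231101989746), 4.983693599700928)
[[276.  151.5]
 [352.9 152.2]
 [351.4 191.3]
 [278.  191.2]]
[[ 518.  -198.6   10. ]
 [ 525.4 -297.6   10. ]
 [ 473.2 -301.9   10. ]
 [ 465.  -203.3   10. ]] [ 495.40192673 -250.3509508    10.        ]
99.29899561276972 0.07402389508841874
98.94383025819867 0.08228457465469684
53.21535517348554 0.08954840809515723
52.39369495152636 0.08294814170116883
```

```bash
cat >> h.py <<'E'
from scipy.spatial.transform import Rotation as Ro
C=np.array([496,-250.3,0]);yaw=.082
xc=np.array([np.cos(yaw),np.sin(yaw),0]);yc=np.array([-np.sin(yaw),np.cos(yaw),0])
R0=np.column_stack([xc,-yc,[0,0,-1]])
def tilt(p0,deg):
    s=np.sign(deg);p=C+s*7*yc+[0,0,8]
    R=Ro.from_rotvec(-np.radians(deg)*xc).as_matrix()
    return p+R@(p0-p),R@R0
E
python3 - <<'E'
from workcell import *
from h import *
def show(t):
    s=read_state();print(t,s["time"],s["eef_pos"].round(1),s["ft_force"].round(1),s["torque"].round(2),round(s["finger_gap"],1),s["gripper_force"])
movep([C[0],C[1],170],R0)
print(movel([C[0],C[1],79],R0,100,guard=15));show("down")
clamp();show("clamp")
p0=read_state()["eef_pos"];np.save("p0.npy",p0)
for d in(3,6,9):
    p,R=tilt(p0,d);movel(p,R,40);show(d)
c=camera("wrist");cv2.imwrite("pics/w2.png",c["image"])
c=camera("scene");cv2.imwrite("pics/s2.png",cv2.resize(c["image"][120:240,170:310],None,fx=5,fy=5,interpolation=cv2.INTER_CUBIC))
E
```

```text
False
down 2.9417 [ 496.4 -250.5   79.6] [ 1.1 -0.4 -0. ] [-0.02 -0.04 -0.03] 85.7 0.0
clamp 3.5417 [ 496.1 -250.4   79.2] [-0.4 -0.2  5.4] [ 0.    0.26 -0.02] 21.5 58.872297406196594
3 3.7917 [ 495.7 -246.5   79.5] [-1.1 -1.9 -1.9] [-0.32  0.16  0.  ] 21.3 61.728397607803345
6 4.0417 [ 495.2 -242.9   79.5] [-1.  -3.1 -3.3] [-0.66  0.3  -0.06] 21.4 62.4104368686676
9 4.3 [ 495.  -239.    79.3] [-1.9 -3.9 -2.6] [-0.69  0.3  -0.03] 21.5 62.56522536277771
```

View pics/s2.png

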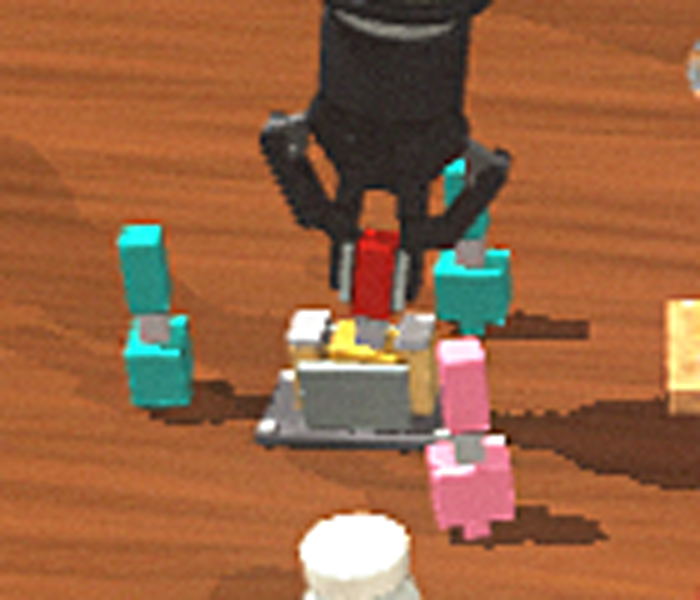

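View pics/w2.png

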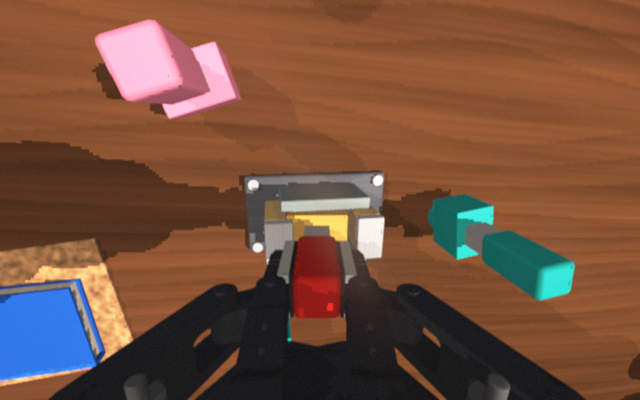

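The scene crop shows the die tilted towards the +y cheek (right side of the crop, about (420,350)). That cheek has moved, and the wrist view shows the handle still square in the pads. I'll push slightly further, then rock to the other side.

```bash
python3 - <<'E'
from workcell import *
from h import *
def show(t):
    s=read_state();print(t,s["time"],s["eef_pos"].round(1),s["ft_force"].round(1),s["torque"].round(2),round(s["finger_gap"],1))
p0=np.load("p0.npy")
for d in(10.5,5,0.01,-3,-6,-9,-10.5):
    p,R=tilt(p0,d);movel(p,R,40)
    if d in(10.5,-10.5): wait(.3)
    show(d)
c=camera("wrist");cv2.imwrite("pics/w3.png",c["image"])
c=camera("scene");cv2.imwrite("pics/s3.png",cv2.resize(c["image"][120:240,170:310],None,fx=5,fy=5,interpolation=cv2.INTER_CUBIC))
p,R=tilt(p0,-0.01);movel(p,R,40);wait(.3);show(0)
c=camera("wrist");cv2.imwrite("pics/w4.png",cv2.resize(c["image"][150:290,220:420],None,fx=4,fy=4,interpolation=cv2.INTER_CUBIC))
E
```

```text
10.5 4.95 [ 494.9 -237.5   79.3] [-0.5 -4.5 -5.4] [-0.81  0.19  0.02] 21.5
5 5.3 [ 495.4 -244.5   79.5] [ 0.3 -1.4 -2.8] [-0.4  -0.   -0.03] 21.3
0.01 5.6083 [ 496.3 -250.6   79.2] [-1.5 -2.1 -0.5] [-0.72  0.04 -0.01] 21.2
-3 5.8583 [ 496.7 -253.6   79.3] [ 0.5 -2.7 -2. ] [-0.7  -0.11  0.  ] 20.9
-6 6.1083 [ 497.1 -257.2   79.4] [-0.1 -1.  -1.4] [-0.6  -0.31 -0.02] 21.3
-9 6.3583 [ 497.3 -260.9   79.3] [ 1.8 -1.7 -1.7] [-0.66 -0.48 -0.03] 20.9
-10.5 6.9083 [ 497.1 -262.5   79.2] [ 1.3  6.6 -3.9] [ 1.15 -0.4  -0.05] 21.7
0 7.7833 [ 495.9 -251.    79.2] [-0.8  2.1  0.5] [0.57 0.19 0.02] 21.3
```

View pics/s3.png

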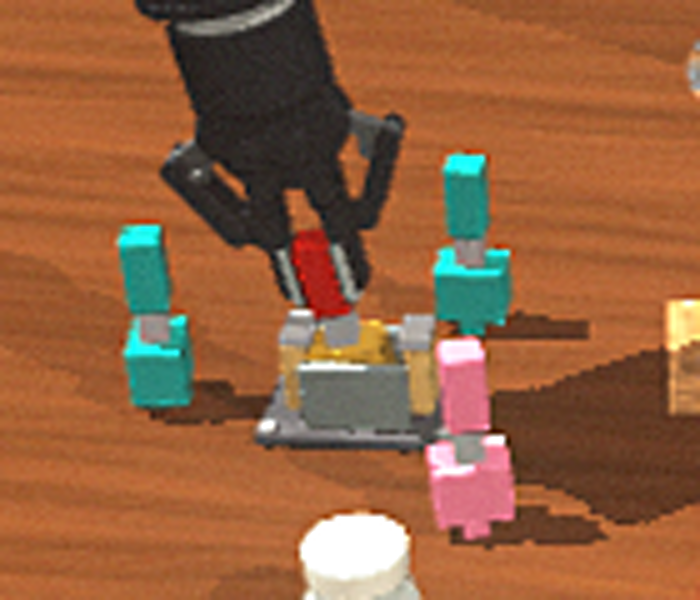

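View pics/w4.png

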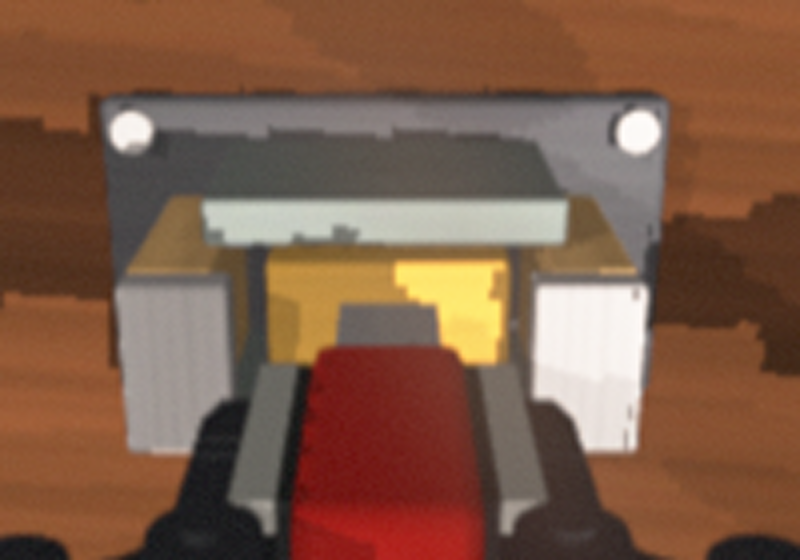

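The scene crop shows the die tilted to the other side. The upright wrist view shows both lips clear of the brass shoulder: left lip edge at x≈232 against brass at 267, right at 533 against 507. Both gaps are about 4–5 mm, so I can lift.

```bash
python3 - <<'E'
from workcell import *
from h import *
def show(t):
    s=read_state();print(t,s["time"],s["eef_pos"].round(1),s["ft_force"].round(1),s["torque"].round(2),round(s["finger_gap"],1),s["gripper_force"])
p0=np.load("p0.npy")
print(movel(p0+[0,0,12],R0,40,guard=25));show("12")
print(movel(p0+[0,0,74.5],R0,50,guard=25));wait(.6);show("up")
c=camera("scene");cv2.imwrite("pics/s5.png",cv2.resize(c["image"][120:240,170:310],None,fx=5,fy=5,interpolation=cv2.INTER_CUBIC))
E
```

```text
False
12 8.2833 [ 496.2 -250.5   91.5] [-0.1  0.3 -5.4] [-0.05 -0.03 -0.01] 21.4 62.58577108383179
False
up 10.2833 [ 496.1 -250.4  153.7] [ 0.4  0.6 -5.2] [ 0.06 -0.03 -0.01] 21.3 62.585813999176025
```

View pics/s5.png

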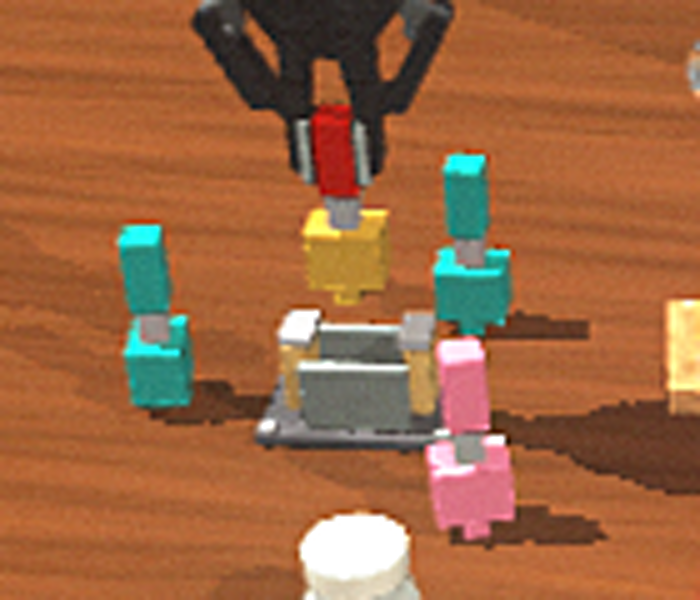

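The red die hangs upright in the fingers at crop (345,200), clear above its holder, and both cheeks are spread. The decoys have not moved.

```bash
python3 -c "
from workcell import *
print(finish_job())"
```

```text
the job is handed in; nothing more can be done
None
```

I handed the job in with the red die rocked free of both cheeks and held upright and still, its foot about 2 cm above its holder; no pass/fail verdict came back.

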